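# Find the loose bolt of the loaded studio balance and hold its cap open

## Task

Stand the large check weight upright in the middle of the balance's sprung pan and let go of it. Then, with the balance loaded, tap down on the bolt heads along its front to find the one loose bolt, the one that sinks, push it fully down, and lift the hinged cap behind that bolt by its knob to well over half open so that its locknut can be reached. Finish while still holding that cap open with the gripper; open no other cap and leave the weight on the pan and everything else on the table where it is.

Things in the scene. Friction and masses are not known exactly. Their poses are not given: they have to be found in the camera images.
- weight_large: the large check weight, bare steel, 0.5 kg: an upright cylinder 44 mm across up to 45 mm height, then a narrower neck and a knob 27 mm across; 66 mm tall in all. Origin at the centre of its underside, z up
- balance: the grey balance, fixed to the table, 275 mm deep (its x) and 250 mm wide (its y), origin on the table under it; its x points away from the bolts towards the pan, z up. Front plinth (x -75 to 65 mm) 40 mm tall carries three bolts in a row along y, 80 mm apart, and behind each bolt its hinged cap; the housing behind (y -85 to 85 mm) is 50 mm tall and carries the round pan at x = 140 mm
- pan_top (a point): centre of the top face of the round steel pan (92 mm across, flat, no rim), 78 mm above the table when empty; it moves with the pan
- pan (a joint): how far the sprung pan is pressed down, m: 0 empty, stops at 0.014; it yields about 1 mm for each 0.6 N, so the large weight presses it about 8 mm down
- bolt_left_top (a point): centre of the flat top of the left bolt (at y = +80 mm of the balance): a round steel head 19 mm across, 50 mm in front (towards -x of the balance) of its cap's knob; its top is 56 mm above the table and 16 mm above the plinth until it sinks
- bolt_left (a joint): how far the left bolt has sunk, m: 0 at the start. A tight bolt stays within about 1 mm however it is tapped; the loose one (any of the three, all look alike) sinks 5 mm to a stop when pushed down with over 2.5 N, and stays down
- cap_left_knob (a point): centre of the grip of the left cap: a round bar, 16 mm in diameter and 22 mm long along the balance's y, flat ends, on a thin post (8 mm); with the cap shut it stands 33 mm above the hinge axis (which lies along the balance's y) and 48 mm in front of it (towards -x of the balance), 76 mm above the table. The plate (60 x 40 x 5 mm) lies under it, its top 45 mm above the table
- cap_left (a joint): opening angle of the left cap, rad: 0 shut, stop at 1.2; the knob end rises and swings over towards +x of the balance. Free hinge, 70 g: it falls shut from any angle if let go
- bolt_middle_top (a point): centre of the flat top of the middle bolt (y = 0): a round steel head 19 mm across, 50 mm in front (towards -x of the balance) of its cap's knob; its top is 56 mm above the table and 16 mm above the plinth until it sinks
- bolt_middle (a joint): how far the middle bolt has sunk, m: 0 at the start. A tight bolt stays within about 1 mm however it is tapped; the loose one (any of the three, all look alike) sinks 5 mm to a stop when pushed down with over 2.5 N, and stays down
- cap_middle_knob (a point): centre of the grip of the middle cap: a round bar, 16 mm in diameter and 22 mm long along the balance's y, flat ends, on a thin post (8 mm); with the cap shut it stands 33 mm above the hinge axis (which lies along the balance's y) and 48 mm in front of it (towards -x of the balance), 76 mm above the table. The plate (60 x 40 x 5 mm) lies under it, its top 45 mm above the table
- cap_middle (a joint): opening angle of the middle cap, rad: 0 shut, stop at 1.2; the knob end rises and swings over towards +x of the balance. Free hinge, 70 g: it falls shut from any angle if let go
- bolt_right_top (a point): centre of the flat top of the right bolt (y = -80 mm): a round steel head 19 mm across, 50 mm in front (towards -x of the balance) of its cap's knob; its top is 56 mm above the table and 16 mm above the plinth until it sinks
- bolt_right (a joint): how far the right bolt has sunk, m: 0 at the start. A tight bolt stays within about 1 mm however it is tapped; the loose one (any of the three, all look alike) sinks 5 mm to a stop when pushed down with over 2.5 N, and stays down
- cap_right_knob (a point): centre of the grip of the right cap: a round bar, 16 mm in diameter and 22 mm long along the balance's y, flat ends, on a thin post (8 mm); with the cap shut it stands 33 mm above the hinge axis (which lies along the balance's y) and 48 mm in front of it (towards -x of the balance), 76 mm above the table. The plate (60 x 40 x 5 mm) lies under it, its top 45 mm above the table
- cap_right (a joint): opening angle of the right cap, rad: 0 shut, stop at 1.2; the knob end rises and swings over towards +x of the balance. Free hinge, 70 g: it falls shut from any angle if let go
- weight_medium: the medium check weight (cylinder 32 mm across with a small knob, 44 mm tall); leave it alone
- weight_small: the small check weight (24 mm across, 32 mm tall); leave it alone
- ink_jar: ink jar, 44 mm across, 55 mm tall; leave it alone
- varnish_bottle: amber bottle, 40 mm across, 95 mm tall; leave it alone
- brush: retouching brush, 170 mm long, lying; leave it alone
- plate_tray: open cardboard tray 120 x 90 x 25 mm; leave it alone
- water_cup: white cup, 66 mm across, 70 mm tall; leave it alone
- loupe: black eye loupe, 40 mm across, 42 mm tall; leave it alone
Things that resemble listed ones, but are neither listed nor needed, are in the scene too. What is shaped like the weight_large but green or red is not meant.

How it is judged (in metres and radians):
On the way, in this order (a step that is already met when the one before it is completed fails the run):
1. the large check weight stands released and centred on the pan (horizontal distance between weight_large and pan_top below 0.01 m and angle between weight_large's own z axis and vertical below 0.1 rad and z of weight_large in the frame of pan_top between -0.003 and 0.004 m and value of joint pan above 0.004 m and contact force between the fingers and weight_large below 0.1 N), for 0.3 s.
2. the loose bolt has been found and pushed down (value of joint any of bolt_left, bolt_middle, bolt_right above 0.0035 m), for 0.1 s.
At the end, for the whole second after the job is handed in: The loose bolt is down (over 3.5 mm), the gripper holds its cap open by over 0.75 rad, the other two caps are shut (under 0.12 rad), and the large check weight stands upright and untouched on the pan within 10 mm of its centre (all of step 1 and ((value of joint bolt_left above 0.0035 m and value of joint cap_left above 0.75 rad and contact force between the fingers and cap_left above 0.2 N and contact force between cap_left and weight_large below 0.05 N and value of joint each of cap_middle, cap_right below 0.12 rad) or (value of joint bolt_middle above 0.0035 m and value of joint cap_middle above 0.75 rad and contact force between the fingers and cap_middle above 0.2 N and contact force between cap_middle and weight_large below 0.05 N and value of joint each of cap_left, cap_right below 0.12 rad) or (value of joint bolt_right above 0.0035 m and value of joint cap_right above 0.75 rad and contact force between the fingers and cap_right above 0.2 N and contact force between cap_right and weight_large below 0.05 N and value of joint each of cap_left, cap_middle below 0.12 rad))); the arm keeps its last pose, push and grip.
It fails at once if a cap is opened although its bolt has not been found loose ((value of joint cap_left above 0.3 rad and value of joint bolt_left below 0.0025 m) or (value of joint cap_middle above 0.3 rad and value of joint bolt_middle below 0.0025 m) or (value of joint cap_right above 0.3 rad and value of joint bolt_right below 0.0025 m)).
It fails at once if a bystander is moved by more than 30 mm (distance of any of weight_medium, weight_small, ink_jar, varnish_bottle, brush, plate_tray, water_cup, loupe from where it was at the start of the episode above 0.03 m).
It also fails if it takes over 58 s, if anything falls off the work surface, if the arm or the gripper's body presses on something with over 40 N, if the wrist force passes 120 N, or if a joint passes its speed limit or range.

## Robot

A 6-joint arm with a two-finger parallel gripper is mounted at the origin on the work surface. World frame = base frame: x ahead of the robot, y to its left, z up, the work surface at z = 0. Lengths are in mm, angles in rad, forces in N, time in s.
With the tool pointing down it reaches from about 400 to 925 mm from the base axis. Payload 12.5 kg.
Tool frame: the origin (TCP) lies at the very end of the fingers, on their centre line; the grasp point (between the pads) lies 19 mm behind it; x points along the fingers, y is the direction in which the jaws open and shut, and the axes are right-handed (so a half turn about x gives the same grasp; the last joint's range is limited). The gripper opens to 95 mm and grips with 3 to 60 N. Pads are 20 mm wide; open, the fingers measure 119 mm over their backs; the gripper's body (75 mm by 180 mm) begins 59 mm behind the grasp point.
Start: joints at [-1.287, 0.491, 1.559, -0, 1.092, -0.106], TCP at [237.526, -578.125, 214.661] pointing down, gripper open.
Joint ranges: [-3.1, 3.1], [-0.84, 2.19], [0.05, 2.79], [-1.13, 4.28], [0.06, 2.93], [-2.69, 2.69]. Speed limits (rad/s): [2.22, 2.22, 2.79, 3.14, 3.14, 3.14].

## Interface

Orientations are given as [roll, pitch, yaw] about the fixed x, y, z axes, in that order (R = Rz(yaw) Ry(pitch) Rx(roll)).
In Python, from cell import env, optics, job gives the robot as it stands.
- The arm moves only by the shell command python3 -m handwheel 'ROWS' [OPENING]. ROWS is JSON, a list of rows, each an object with "travel": the shift along the world's x, y, z in mm, a list of three; "roll": the turn about the world's z in degrees. In form: [{"travel": [dx, dy, dz], "roll": roll}, ...]. A call has 1 to 8 rows; each row is the pose to reach, as a shift and turn from the pose commanded when the call began; what a row does not reach only later rows make up. A row lasts 1/10 s, in which the tool goes at most 50 mm and 8.59 degrees, less where a joint would pass 70% of its speed; a pose out of reach is approached as far as the arm can. A call with a gripper value outside its range is refused whole. OPENING is the closure, from -1 (fully open) to 1 (shut), set as the call begins (- or left out, the last holds). The fingers move at their own pace and stop on an object; the grip force is fixed at half the most. Time passes only in rows, so rows that repeat a pose let the fingers close. It gives the time, the measured TCP pose, the force and the opening at its end, in the units of the state.
- env.state(): the state, without advancing time (a new reading comes with each control period).
- optics.read_camera(name): name is "scene" or "side" or "wrist"; returns the picture (480x640x3 uint8, red, green, blue); there is no depth.
- optics.camera_params(name): a dict with "fx", "fy", "cx", "cy" (pixels), "world_from_camera" (4x4, takes a point from camera to world coordinates). Camera axes: x right, y up, looking along -z (the intrinsics and any distortion apply to the point x, -y, -z); pixel columns grow to the right and rows downward; lengths in mm; the calibration is good to about 2 mm. The wrist camera is an equidistant fisheye: a pixel r from the principal point sees the ray r / f radians off the axis. A picture is of the moment at which its call begins: read the wrist's pose just before it. camera_params takes no time and is no camera call; for the wrist camera it gives the pose at the moment of the call.
- job.job_done(): hands the job in, once; it reports no verdict.
The state is a dict: "t": time; "joints": joint angles; "qvel": joint speeds; "tau": joint torques, N m; "eef_pos": TCP position; "tcp_rot": TCP orientation; "ft_force": force on the tool from outside, world axes, zero at the start; "moment": the same for the moment, N m; "opening": opening from 0.0 (shut) to 1.0 (fully open).
Only numpy, scipy, OpenCV 4.12 (cv2) and the standard library are available. Lean on these libraries where they do the work, as an engineer would, in place of code of your own. Each camera call takes 0.05 s, during which the arm holds its last target.

## Working session

There is one attempt and no reset: what is moved stays moved. The work goes in short steps, Python scripts to look and compute and a shell command to move; the robot and the scene stay as the last step left them, time stands still between calls to the robot, and variables do not carry over. Pictures are saved under pics/ and viewed, and the job is handed in when it is done.

```bash
ls; mkdir -p pics; python3 - <<'E'
from cell import env, optics, job
import cv2
s=env.state();print({k:s[k] for k in('t','eef_pos','tcp_rot','ft_force','opening')})
for n in("scene","side","wrist"):
    p=optics.camera_params(n);print(n,p)
    im=optics.read_camera(n);cv2.imwrite(f"pics/{n}0.png",im[:,:,::-1])
E
```

```text
pics
{'t': 0.0, 'eef_pos': array([ 237.44288983, -577.8665255 ,  214.06394928]), 'tcp_rot': array([-1.6606251 ,  1.56965473,  1.87079986]), 'ft_force': array([ 0.11883674,  0.59310488, -0.5105259 ]), 'opening': 1.003861832904104}
scene {'fx': 474.8438403295593, 'fy': 474.8438403295593, 'cx': 318.10671642748207, 'cy': 238.68015418971265, 'world_from_camera': array([[-6.92405596e-01, -4.30609715e-01,  5.78921207e-01,
         1.19997214e+03],
       [ 7.21163856e-01, -3.88246431e-01,  5.73748552e-01,
         6.62745255e+02],
       [-2.22976086e-02,  8.14763759e-01,  5.79364164e-01,
         7.47101139e+02],
       [ 0.00000000e+00,  0.00000000e+00,  0.00000000e+00,
         1.00000000e+00]])}
side {'fx': 464.4428239926611, 'fy': 464.4428239926611, 'cx': 323.46912104782183, 'cy': 233.1514350882585, 'world_from_camera': array([[-9.98653532e-01,  4.85061421e-02, -1.83922892e-02,
         4.84727626e+02],
       [-4.79299542e-02, -7.27118112e-01,  6.84837186e-01,
         8.63295241e+02],
       [ 1.98454432e-02,  6.84796616e-01,  7.28463968e-01,
         9.96843474e+02],
       [ 0.00000000e+00,  0.00000000e+00,  0.00000000e+00,
         1.00000000e+00]])}
wrist {'fx': 371.64829954431775, 'fy': 371.64829954431775, 'cx': 317.67147430913485, 'cy': 239.18826205428834, 'world_from_camera': array([[ 3.80241328e-01,  8.83641461e-01,  2.73119573e-01,
         3.15228174e+02],
       [-9.24886505e-01,  3.63672909e-01,  1.11026876e-01,
        -5.46435344e+02],
       [-1.21823904e-03, -2.94821614e-01,  9.55551533e-01,
         3.83359518e+02],
       [ 0.00000000e+00,  0.00000000e+00,  0.00000000e+00,
         1.00000000e+00]])}
```

View pics/scene0.png

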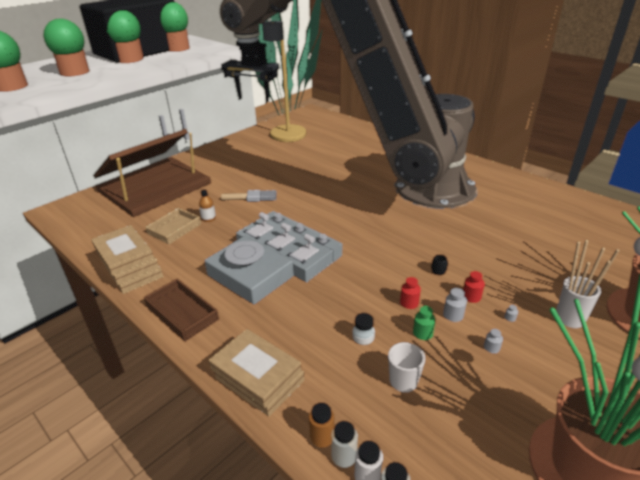

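View pics/side0.png

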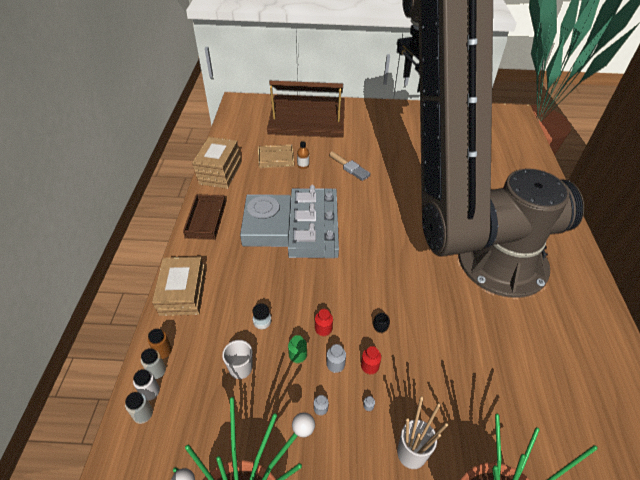

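View pics/wrist0.png

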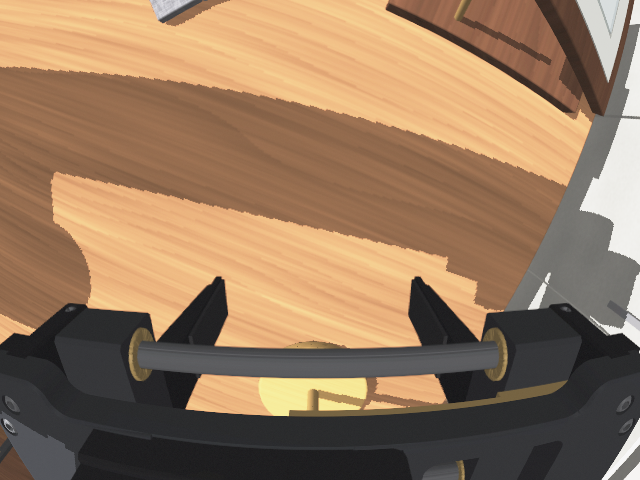

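```bash
cat > h.py <<'E'
import numpy as np, cv2
from cell import env, optics
def ray(n,u,v,P=None):
    P=P or optics.camera_params(n);T=P['world_from_camera']
    x=(u-P['cx'])/P['fx'];y=(v-P['cy'])/P['fy']
    if n=='wrist':
        r=np.hypot(x,y);k=np.sin(r)/r if r>1e-9 else 1;d=np.array([x*k,-y*k,-np.cos(r)])
    else: d=np.array([x,-y,-1.])
    d=T[:3,:3]@d;return T[:3,3],d/np.linalg.norm(d)
def onz(n,u,v,z,P=None):
    o,d=ray(n,u,v,P);return o+d*(z-o[2])/d[2]
def proj(n,p,P=None):
    P=P or optics.camera_params(n);T=P['world_from_camera']
    c=T[:3,:3].T@(np.asarray(p,float)-T[:3,3]);x,y,z=c[0],-c[1],-c[2]
    if n=='wrist':
        r=np.hypot(x,y);t=np.arctan2(r,z);s=t/r if r>1e-9 else 1/z;x*=s;y*=s
    else: x/=z;y/=z
    return np.array([P['cx']+P['fx']*x,P['cy']+P['fy']*y])
def tri(rays):
    A=np.zeros((3,3));b=np.zeros(3)
    for o,d in rays:
        M=np.eye(3)-np.outer(d,d);A+=M;b+=M@o
    return np.linalg.solve(A,b)
E
python3 - <<'E'
import cv2
a=cv2.imread('pics/scene0.png');b=cv2.imread('pics/side0.png')
def z(im,x,y,w,h,k,n):
    cv2.imwrite(n,cv2.resize(im[y:y+h,x:x+w],None,fx=k,fy=k,interpolation=cv2.INTER_CUBIC))
z(a,195,200,160,110,5,'pics/sc_bal.png');z(b,230,175,125,95,6,'pics/si_bal.png')
z(a,380,245,160,120,5,'pics/sc_w.png');z(b,270,295,130,95,6,'pics/si_w.png')
E
```

```text
(no output)
```

View pics/sc_bal.png

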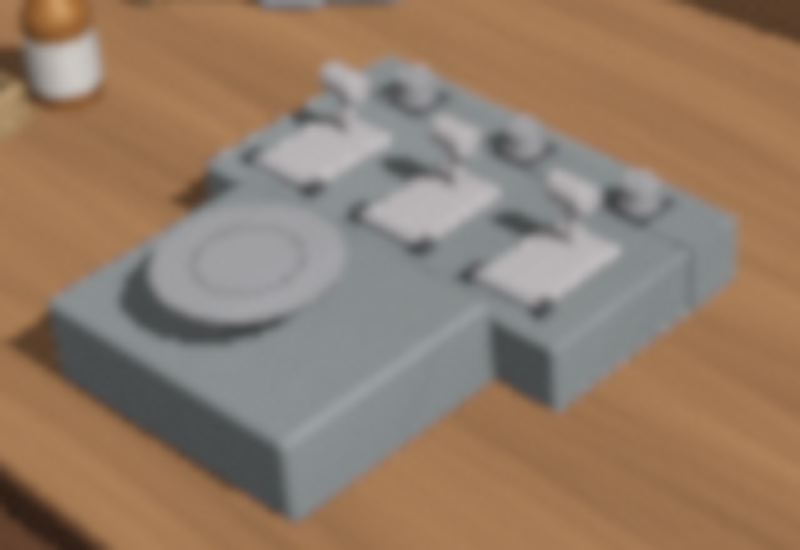

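View pics/si_bal.png

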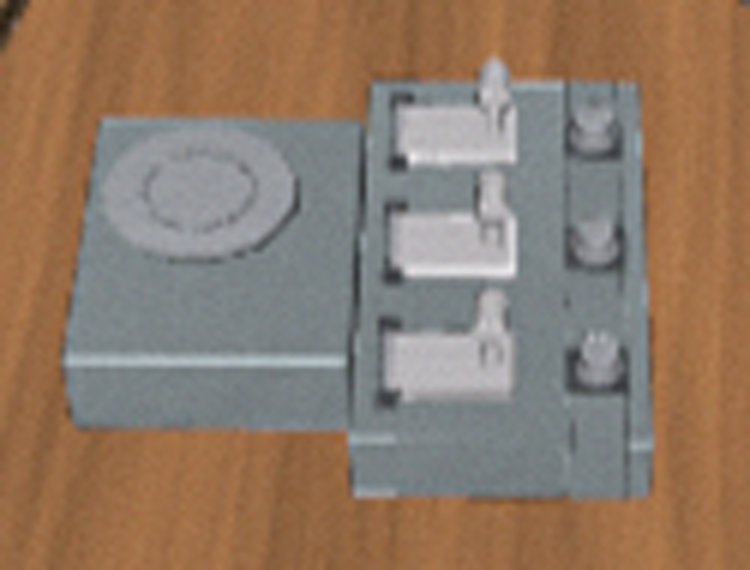

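View pics/sc_w.png

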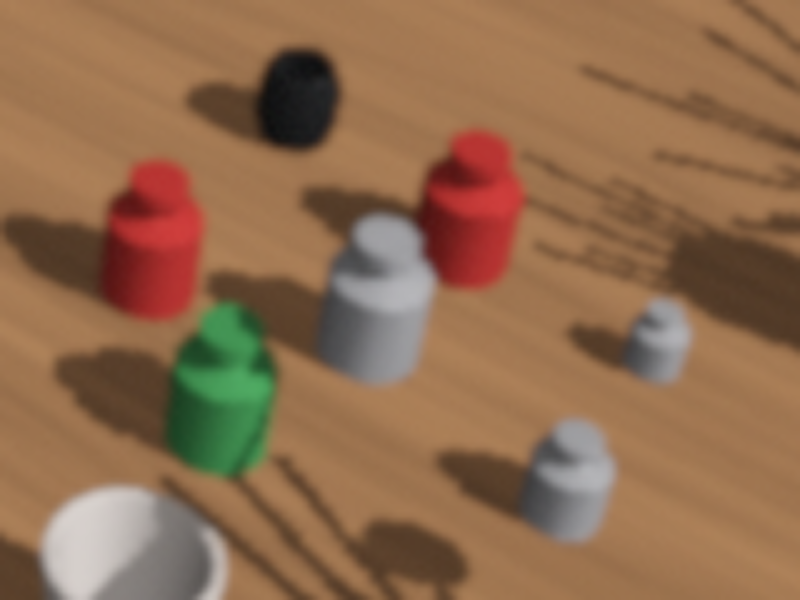

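View pics/si_w.png

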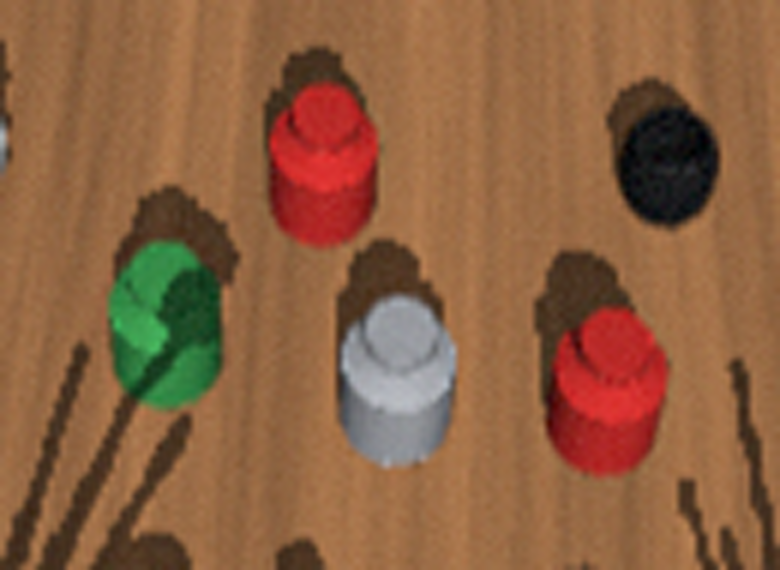

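```bash
python3 - <<'E'
from h import *
S=lambda x,y,o,k:(o[0]+(x+.5)/k-.5,o[1]+(y+.5)/k-.5)
W=dict(large=((388,241),(403,333),66),redA=((160,180),(326,112),66),redB=((481,153),(613,338),66),green=((232,327),(160,265),66))
for n,(a,b,z) in W.items():
    a=S(*a,(380,245),5);b=S(*b,(270,295),6)
    print(n,onz('scene',*a,z)[:2].round(1),onz('side',*b,z)[:2].round(1),tri([ray('scene',*a),ray('side',*b)]).round(1))
B=dict(pan=((246,260),(201,193),78),bF=((415,82),(596,108),56),bM=((524,134),(598,226),56),bN=((641,187),(600,343),56),kF=((345,80),(494,72),76),kM=((456,134),(491,185),76),kN=((574,191),(491,302),76))
for n,(a,b,z) in B.items():
    a=S(*a,(195,200),5);b=S(*b,(230,175),6)
    print(n,onz('scene',*a,z)[:2].round(1),onz('side',*b,z)[:2].round(1),tri([ray('scene',*a),ray('side',*b)]).round(1))
E
```

```text
large [464.8 343.4] [461.6 343.1] [461.5 341.8  63.1]
redA [496.5 249.9] [494.7 248.1] [494.7 248.2  64.8]
redB [386.4 343.5] [383.7 340.5] [383.7 341.3  64.5]
green [552.8 324. ] [554. 320.] [553.9 323.2  68.1]
pan [686.6 -93.6] [685.2 -92.5] [685.6 -94.7  76.4]
bF [ 506.5 -176.3] [ 500.1 -190.9] [ 499.8 -187.8   52.5]
bM [502.2 -96.3] [ 495.7 -105.6] [ 495.6 -105.8   51.5]
bN [496.2 -17.9] [491.7 -27.7] [491.6 -25.   53.8]
kF [ 549.9 -181. ] [ 551.8 -191.8] [ 551.1 -182.1   79.7]
kM [ 545.5 -100.1] [ 547.9 -109.6] [ 547.3 -100.5   80. ]
kN [541.  -20.3] [542.7 -31.4] [542.2 -22.   79.9]
```

```bash
python3 - <<'E'
from h import *
print(onz('scene',288,132,0).round(), proj('scene',[237,-578,214]), proj('scene',[237,-578,400]))
P=optics.camera_params('scene')
for z in (100,200,300,400): print(z, proj('scene',[*onz('scene',288,132,0)[:2],z]).round(), proj('side',[*onz('scene',288,132,0)[:2],z]).round())
a=cv2.imread('pics/scene0.png')[0:150,200:360];cv2.imwrite('pics/lamp.png',cv2.resize(a,None,fx=5,fy=4))
E
```

```text
[   5. -674.    0.] [253.08011494  99.66825325] [246.97540412  40.54325149]
100 [286. 108.] [470. 102.]
200 [285.  81.] [477.  76.]
300 [283.  54.] [485.  48.]
400 [281.  24.] [493.  18.]
```

View pics/lamp.png

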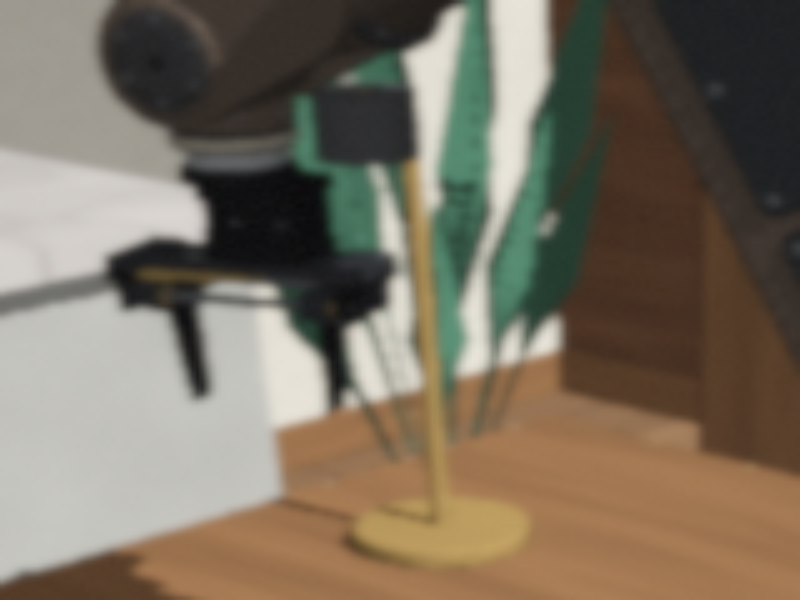

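```bash
python3 -m handwheel '[{"travel":[25,42,10],"roll":8},{"travel":[48,85,20],"roll":16},{"travel":[72,125,30],"roll":24},{"travel":[96,168,40],"roll":32},{"travel":[120,210,50],"roll":40},{"travel":[144,250,60],"roll":48},{"travel":[168,294,66],"roll":56},{"travel":[190,335,66],"roll":60}]'
python3 -m handwheel '[{"travel":[23,41,0],"roll":0},{"travel":[46,82,0],"roll":0},{"travel":[70,123,0],"roll":0},{"travel":[93,163,0],"roll":0},{"travel":[93,163,0],"roll":0}]'
cat > snap.py <<'E'
import sys
from h import *
import pickle
n,f=sys.argv[1:3]
P=optics.camera_params(n);im=optics.read_camera(n)
cv2.imwrite(f'pics/{f}.png',im[:,:,::-1]);pickle.dump(P,open(f'pics/{f}.pkl','wb'))
s=env.state();print(round(s['t'],2),s['eef_pos'].round(1),s['ft_force'].round(2),round(s['opening'],3))
E
python3 snap.py wrist w1
```

```text
t: 0.95
eef_pos: [428.3, -241.3, 281.4]
tcp_rot: [1.123, 1.569, -0.576]
ft_force: [0.8, -0.8, 0.1]
opening: 1.0
t: 1.45
eef_pos: [522.1, -76.1, 280.4]
tcp_rot: [3.057, 1.57, 1.357]
ft_force: [-0.2, -0.2, -0.6]
opening: 0.998
1.5 [521.1 -77.9 280.3] [-0.97 -0.58 -0.58] 1.0
```

View pics/w1.png

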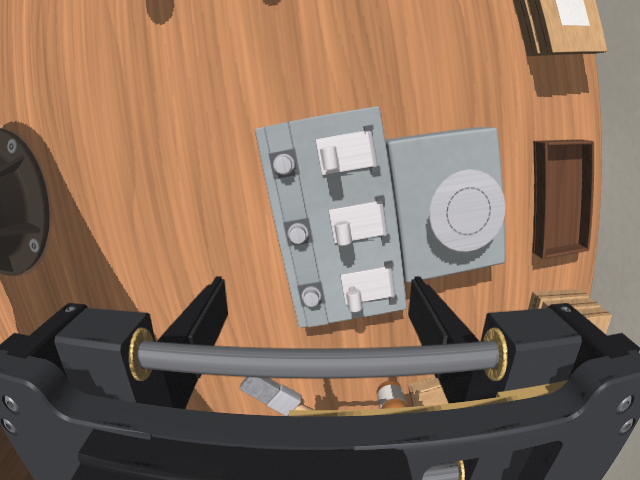

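```bash
python3 - <<'E'
from h import *
import pickle
im=cv2.imread('pics/w1.png');
cv2.imwrite('pics/w1z.png',cv2.resize(im[95:335,250:520],None,fx=2.9,fy=2.5,interpolation=cv2.INTER_CUBIC)[:, :])
cv2.imwrite('pics/w1b.png',cv2.resize(im[140:315,260:400],None,fx=4.5,fy=3.4,interpolation=cv2.INTER_CUBIC))
E
```

```text
(no output)
```

View pics/w1z.png

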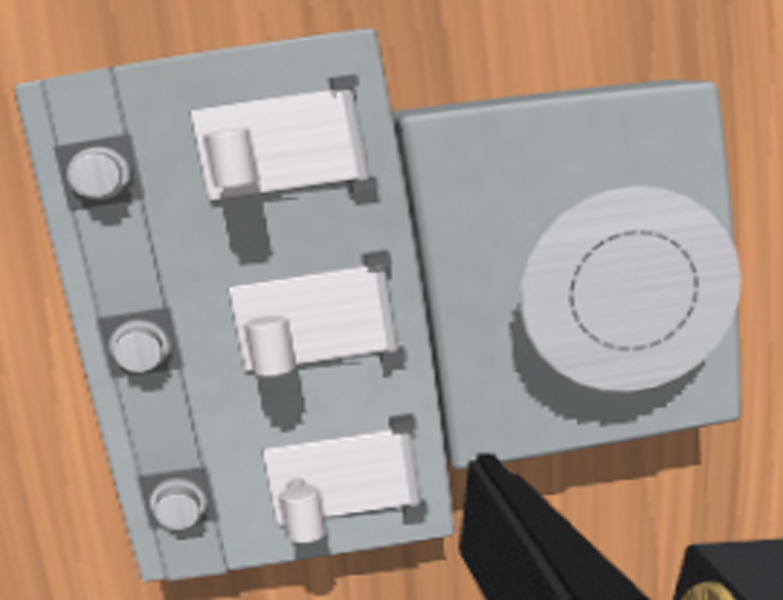

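View pics/w1b.png

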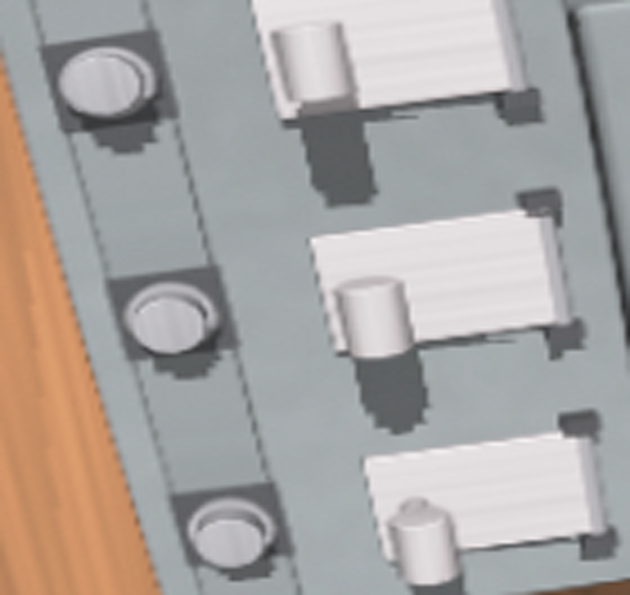

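```bash
python3 - <<'E'
from h import *
import pickle
P=pickle.load(open('pics/w1.pkl','rb'))
b=lambda x,y:(260+(x+.5)/4.5-.5,140+(y+.5)/3.4-.5)
z=lambda x,y:(250+(x+.5)/2.9-.5,95+(y+.5)/2.5-.5)
Q={}
for n,p,h in [('bL',b(101,85),56),('bM',b(166,325),56),('bR',b(228,542),56),('pan',z(631,288),78),('kL',z(231,157),79),('kM',z(271,346),79),('kR',z(302,512),79)]:
    Q[n]=onz('wrist',*p,h,P)[:2];print(n,Q[n].round(1))
# fit balance pose
M=dict(bL=(-50,80),bM=(-50,0),bR=(-50,-80),pan=(140,0),kL=(0,80),kM=(0,0),kR=(0,-80))
A=np.array([M[k] for k in M],float);B=np.array([Q[k] for k in M])
a=A-A.mean(0);c=B-B.mean(0);th=np.arctan2((a[:,0]*c[:,1]-a[:,1]*c[:,0]).sum(),(a*c).sum())
R=np.array([[np.cos(th),-np.sin(th)],[np.sin(th),np.cos(th)]]);t=B.mean(0)-R@A.mean(0)
print('yaw',np.degrees(th),'org',t.round(1))
for k in M: print(k,(R@M[k]+t).round(1),(Q[k]-R@M[k]-t).round(1))
cx=P['world_from_camera'][:3,0];print(np.degrees(np.arctan2(cx[1],cx[0])))
E
```

```text
bL [490.8 -26.6]
bM [ 495. -106.]
bR [ 499.5 -185.5]
pan [683.2 -94.8]
kL [540.9 -23.8]
kM [ 545.6 -103.3]
kR [ 549.3 -181.3]
yaw 3.2725955524931054 org [ 544.9 -103. ]
bL [490.4 -25.9] [ 0.4 -0.7]
bM [ 495.  -105.8] [-0.  -0.1]
bR [ 499.5 -185.7] [-0.1  0.2]
pan [684.7 -95. ] [-1.5  0.2]
kL [540.3 -23.1] [ 0.6 -0.7]
kM [ 544.9 -103. ] [ 0.7 -0.4]
kR [ 549.5 -182.8] [-0.1  1.5]
-7.39058829071622
```

```bash
python3 -m handwheel '[{"travel":[-6,46,0],"roll":7},{"travel":[-12,92,0],"roll":14},{"travel":[-18,138,0],"roll":21},{"travel":[-25,184,0],"roll":28},{"travel":[-32,230,-10],"roll":35},{"travel":[-40,276,-20],"roll":42},{"travel":[-46,322,-40],"roll":49},{"travel":[-52,368,-60],"roll":52.4}]' -1
python3 -m handwheel '[{"travel":[-5,50,-10],"roll":0},{"travel":[-6,54,-10],"roll":0},{"travel":[-6,54,-10],"roll":0}]'
python3 snap.py wrist w2
```

```text
t: 2.3
eef_pos: [468.5, 287.6, 220.7]
tcp_rot: [0.934, 1.57, 0.147]
ft_force: [0.9, -1.0, 0.0]
opening: 1.005
t: 2.6
eef_pos: [462.5, 340.9, 210.5]
tcp_rot: [-1.644, 1.57, -2.433]
ft_force: [0.6, 0.4, -0.6]
opening: 1.006
2.65 [462.8 340.  211. ] [-0.31 -0.48  0.44] 1.001
```

View pics/w2.png

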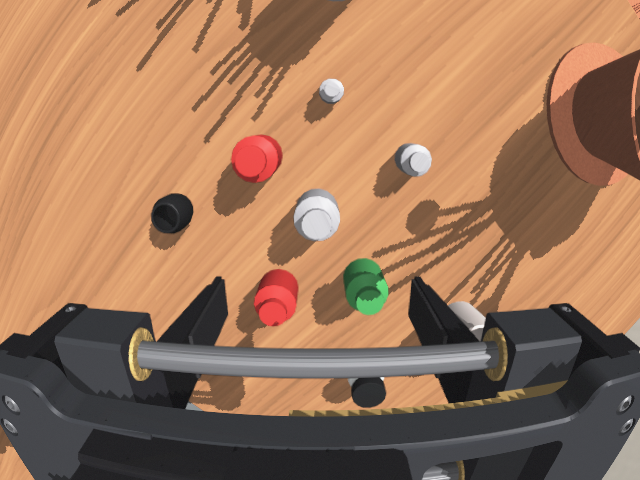

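```bash
python3 - <<'E'
from h import *
import pickle
P=pickle.load(open('pics/w2.pkl','rb'))
print(proj('wrist',[462.5,343,66],P),onz('wrist',317,223,66,P).round(1), onz('wrist',256,158,66,P).round(1),onz('wrist',277,310,66,P).round(1),onz('wrist',370,293,66,P).round(1),onz('wrist',417,161,44,P).round(1),onz('wrist',331,91,32,P).round(1))
im=cv2.imread('pics/w2.png');cv2.imwrite('pics/w2z.png',cv2.resize(im[120:330,220:400],None,fx=3.5,fy=2.8))
cx=P['world_from_camera'];print(cx.round(2))
E
```

```text
[319.41191393 222.93416376] [461.  341.5  66. ] [384.  345.6  66. ] [494.2 253.8  66. ] [544.  328.5  66. ] [488.4 444.6  44. ] [387.8 433.3  32. ]
[[ 7.1000e-01 -6.7000e-01 -2.1000e-01  4.0358e+02]
 [ 7.0000e-01  6.8000e-01  2.1000e-01  4.0033e+02]
 [-0.0000e+00 -3.0000e-01  9.6000e-01  3.7974e+02]
 [ 0.0000e+00  0.0000e+00  0.0000e+00  1.0000e+00]]
```

View pics/w2z.png

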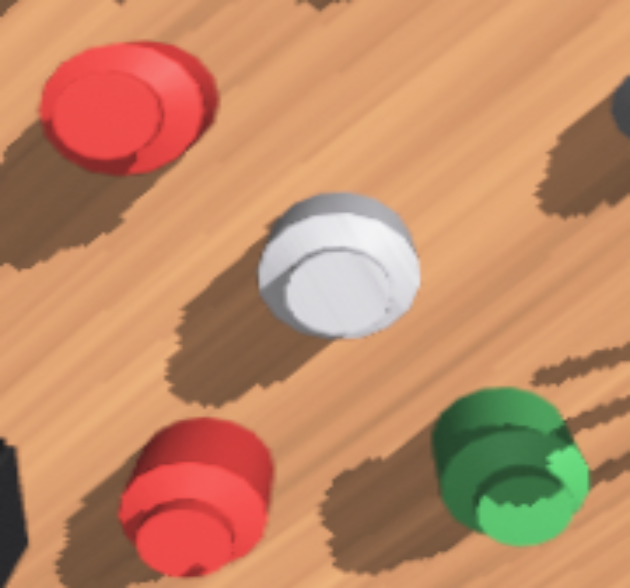

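```bash
python3 -m handwheel '[{"travel":[0,1,-45],"roll":0},{"travel":[0,1.5,-90],"roll":0},{"travel":[0,1.5,-135],"roll":0},{"travel":[0,1.5,-170],"roll":0},{"travel":[0,1.5,-190],"roll":0},{"travel":[0,1.5,-198],"roll":0},{"travel":[0,1.5,-198],"roll":0}]'
python3 -m handwheel '[{"travel":[0,0,0],"roll":0},{"travel":[0,0,0],"roll":0},{"travel":[0,0,0],"roll":0},{"travel":[0,0,0],"roll":0},{"travel":[0,0,0],"roll":0},{"travel":[0,0,0],"roll":0}]' 1
python3 -m handwheel '[{"travel":[0,0,0],"roll":0},{"travel":[0,0,0],"roll":0},{"travel":[0,0,0],"roll":0}]'
```

```text
t: 3.35
eef_pos: [463.1, 341.1, 13.0]
tcp_rot: [-1.736, 1.57, -2.528]
ft_force: [-0.3, 0.6, 1.0]
opening: 1.0
t: 3.95
eef_pos: [462.6, 342.5, 13.2]
tcp_rot: [1.331, 1.571, 0.542]
ft_force: [-1.0, 0.1, 0.0]
opening: 0.551
t: 4.25
eef_pos: [462.0, 342.1, 13.0]
tcp_rot: [-1.813, 1.569, -2.603]
ft_force: [-4.2, -2.6, 4.6]
opening: 0.455
```

```bash
python3 -m handwheel '[{"travel":[0,0,0],"roll":0},{"travel":[0,0,15],"roll":0},{"travel":[0,0,45],"roll":0},{"travel":[0,0,90],"roll":0},{"travel":[0,0,130],"roll":0},{"travel":[0,0,150],"roll":0},{"travel":[0,0,150],"roll":0}]'
python3 snap.py wrist w3; python3 snap.py side s3
```

```text
t: 4.95
eef_pos: [463.7, 343.1, 165.4]
tcp_rot: [1.332, 1.566, 0.542]
ft_force: [-0.1, 0.5, -5.4]
opening: 0.455
5.0 [462.9 342.6 163.3] [-1.07 -0.39 -6.3 ] 0.456
5.05 [462.3 342.2 162. ] [-0.48 -0.73 -5.98] 0.457
```

View pics/w3.png

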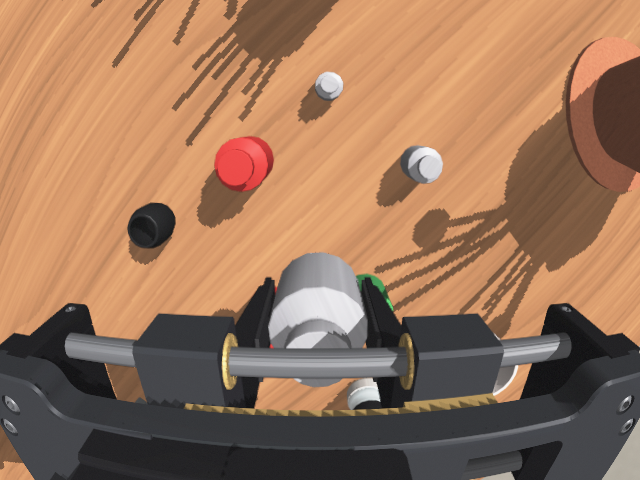

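View pics/s3.png

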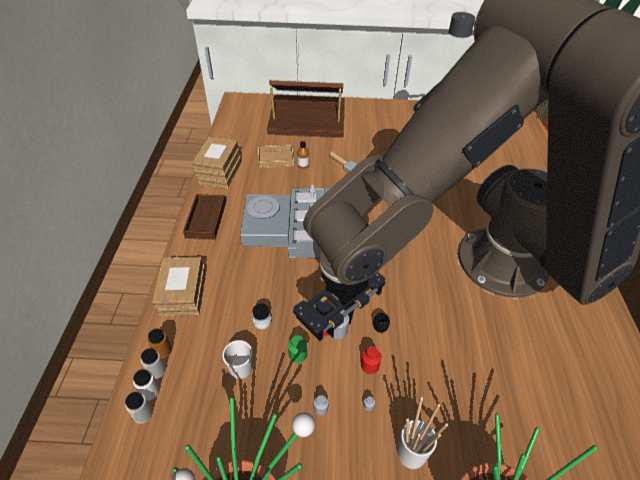

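```bash
python3 -m handwheel '[{"travel":[12,-23,0],"roll":4},{"travel":[32,-63,0],"roll":10},{"travel":[52,-103,0],"roll":17},{"travel":[72,-142,0],"roll":24},{"travel":[92,-182,0],"roll":31},{"travel":[112,-222,0],"roll":38},{"travel":[132,-262,0],"roll":45},{"travel":[152,-300,0],"roll":48}]'
python3 -m handwheel '[{"travel":[20,-40,0],"roll":0},{"travel":[40,-80,0],"roll":0},{"travel":[58,-115,0],"roll":0},{"travel":[67,-133,0],"roll":0},{"travel":[70,-137.5,0],"roll":0},{"travel":[70,-137.5,0],"roll":0},{"travel":[70,-137.5,0],"roll":0}]'
python3 snap.py scene c4; python3 snap.py side s4;  python3 snap.py wrist w4
python3 -c "
import cv2
a=cv2.imread('pics/c4.png')[150:310,180:360];cv2.imwrite('pics/c4z.png',cv2.resize(a,None,fx=4.4,fy=3.7))
a=cv2.imread('pics/s4.png')[120:270,220:370];cv2.imwrite('pics/s4z.png',cv2.resize(a,None,fx=4,fy=4))"
```

```text
t: 5.85
eef_pos: [614.5, 40.5, 160.4]
tcp_rot: [3.014, 1.567, 3.066]
ft_force: [0.9, 0.7, -4.5]
opening: 0.457
t: 6.55
eef_pos: [684.0, -94.0, 161.7]
tcp_rot: [2.723, 1.568, 2.771]
ft_force: [-0.3, 0.2, -5.6]
opening: 0.458
6.6 [684.1 -93.9 162.2] [-0.3   0.45 -4.33] 0.459
6.65 [684.2 -93.8 162.6] [ 0.15 -0.65 -5.09] 0.456
6.7 [684.3 -93.9 162.9] [ 0.5  -0.09 -4.96] 0.458
```

View pics/c4z.png

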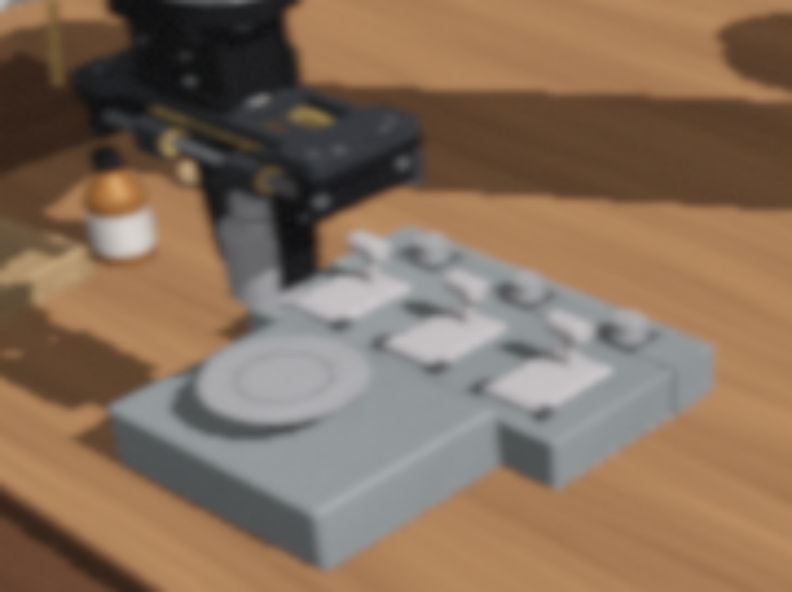

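View pics/s4z.png

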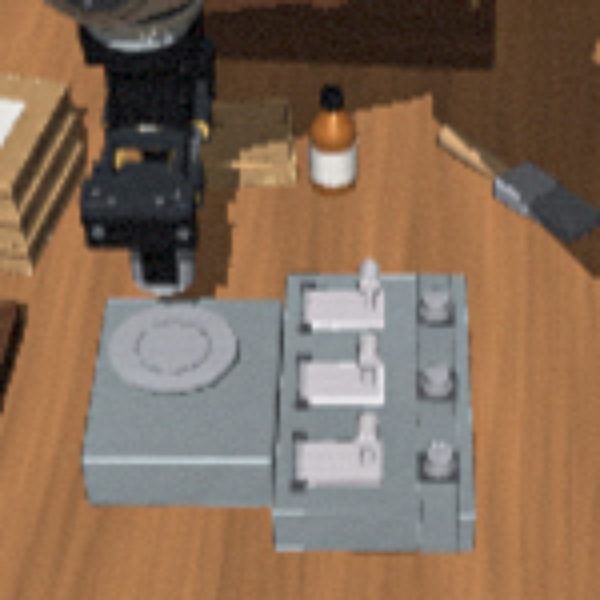

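View pics/w4.png

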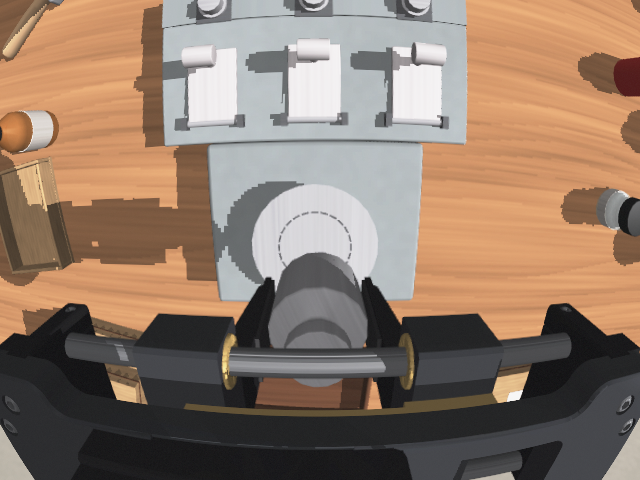

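```bash
python3 - <<'E'
from h import *
import pickle
P=pickle.load(open('pics/w4.pkl','rb'))
print(proj('wrist',[684.5,-94.8,78],P),onz('wrist',315,244.5,78,P).round(1))
l=onz('wrist',252,244,78,P);r=onz('wrist',378,244,78,P);t=onz('wrist',315,184,78,P);print(((l+r)/2).round(1),np.linalg.norm(l-r),t.round(1))
# weight bottom-front edge as seen: pad centre
print(proj('wrist',[684.3,-93.9,149],P),proj('wrist',[684.3-22,-93.9,149+0],P),proj('wrist',[684.3-22,-93.9,149+45],P),proj('wrist',[684.3,-93.9,215],P))
print(P['world_from_camera'][:3,0])
E
```

```text
[316.41363743 246.42355676] [683.1 -95.9  78. ]
[682.8 -95.9  78. ] 91.35820977517444 [639.4 -98.   78. ]
[317.79925728 287.38626161] [319.88572761 248.86198977] [320.6089328  284.32500956] [318.01247795 358.82118488]
[-4.91497108e-02  9.98790999e-01  9.20097762e-04]
```

```bash
python3 -m handwheel '[{"travel":[-0.5,-1.4,-20],"roll":0},{"travel":[-0.5,-1.4,-45],"roll":0},{"travel":[-0.5,-1.4,-62],"roll":0},{"travel":[-0.5,-1.4,-68],"roll":0},{"travel":[-0.5,-1.4,-70],"roll":0},{"travel":[-0.5,-1.4,-70],"roll":0}]'
python3 -m handwheel '[{"travel":[0,0,-2],"roll":0},{"travel":[0,0,-4],"roll":0},{"travel":[0,0,-6],"roll":0},{"travel":[0,0,-8],"roll":0},{"travel":[0,0,-8],"roll":0},{"travel":[0,0,-8],"roll":0}]'
```

```text
t: 7.3
eef_pos: [684.5, -96.2, 93.8]
tcp_rot: [-0.186, 1.57, -0.138]
ft_force: [-0.5, -0.2, -5.1]
opening: 0.458
t: 7.9
eef_pos: [684.5, -96.5, 85.4]
tcp_rot: [-0.146, 1.57, -0.098]
ft_force: [2.1, -0.4, -1.2]
opening: 0.459
```

```bash
python3 -m handwheel '[{"travel":[0,0,-1.5],"roll":0},{"travel":[0,0,-1.5],"roll":0},{"travel":[0,0,-1.5],"roll":0}]'
python3 -m handwheel '[{"travel":[0,0,0],"roll":0},{"travel":[0,0,0],"roll":0},{"travel":[0,0,0],"roll":0},{"travel":[0,0,0],"roll":0},{"travel":[0,0,0],"roll":0},{"travel":[0,0,0],"roll":0},{"travel":[0,0,0],"roll":0},{"travel":[0,0,0],"roll":0}]' -1
```

```text
t: 8.2
eef_pos: [684.5, -96.5, 83.8]
tcp_rot: [-0.1, 1.57, -0.052]
ft_force: [3.3, 1.2, -1.5]
opening: 0.459
t: 9.0
eef_pos: [684.2, -96.5, 83.6]
tcp_rot: [1.155, 1.571, 1.203]
ft_force: [-0.3, -0.2, 0.3]
opening: 0.996
```

Now up, then look.

```bash
python3 -m handwheel '[{"travel":[0,0,20],"roll":0},{"travel":[0,0,60],"roll":0},{"travel":[0,0,100],"roll":0},{"travel":[-20,0,130],"roll":0},{"travel":[-60,0,140],"roll":0},{"travel":[-105,0,140],"roll":0},{"travel":[-150,0,140],"roll":0},{"travel":[-150,0,140],"roll":0}]'
python3 snap.py wrist w5;python3 snap.py side s5
python3 -c "
import cv2
a=cv2.imread('pics/s5.png')[120:270,220:370];cv2.imwrite('pics/s5z.png',cv2.resize(a,None,fx=4,fy=4))"
```

```text
t: 9.8
eef_pos: [529.6, -95.9, 224.0]
tcp_rot: [2.83, 1.569, 2.877]
ft_force: [0.5, -0.1, 0.3]
opening: 1.002
9.85 [532.5 -96.4 224.5] [ 0.39  0.26 -0.03] 1.002
9.9 [534.2 -96.6 224.4] [ 0.45  0.05 -0.  ] 1.002
```

View pics/w5.png

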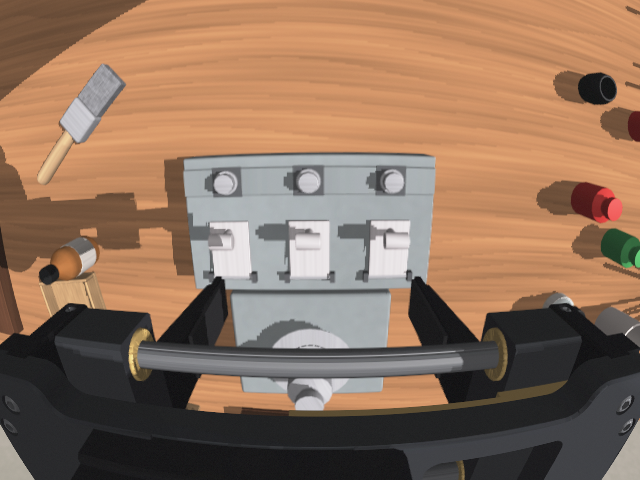

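View pics/s5z.png

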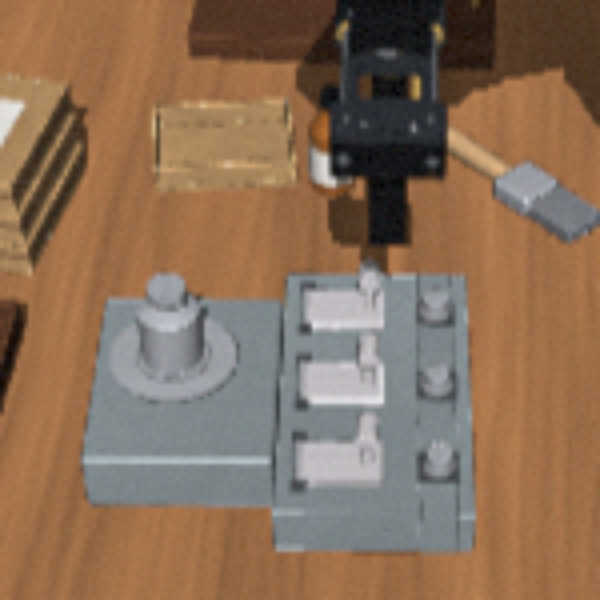

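```bash
python3 snap.py scene c5; python3 - <<'E'
from h import *
a=cv2.imread('pics/c5.png')[190:310,180:340];cv2.imwrite('pics/c5z.png',cv2.resize(a,None,fx=5,fy=5,interpolation=cv2.INTER_CUBIC))
s=lambda x,y:(220+(x+.5)/4-.5,120+(y+.5)/4-.5)
print(onz('side',*s(168,289),136).round(1),onz('side',*s(174,355),70).round(1))
E
```

```text
9.95 [535.  -96.7 224.1] [-0.22 -0.34  0.1 ] 1.002
[684.7 -91.1 136. ] [685.9 -94.1  70. ]
```

View pics/c5z.png

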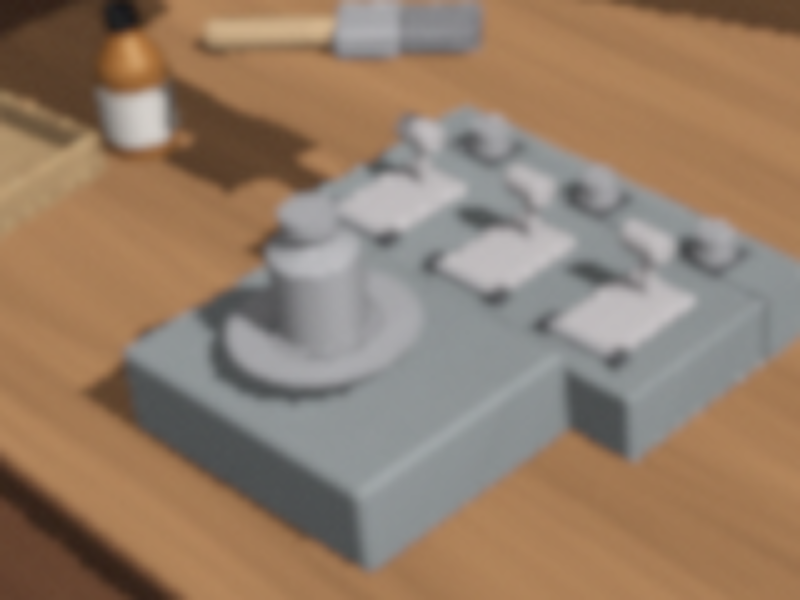

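```bash
python3 - <<'E'
from h import *
s=lambda x,y:(180+(x+.5)/5-.5,190+(y+.5)/5-.5)
print(onz('scene',*s(308,213),136).round(1),onz('scene',*s(323,329),70).round(1))
E
python3 -m handwheel '[{"travel":[-20,35,-20],"roll":0},{"travel":[-44,70,-50],"roll":0},{"travel":[-44,70,-90],"roll":0},{"travel":[-44,70,-130],"roll":0},{"travel":[-44,70,-155],"roll":0},{"travel":[-44,70,-155],"roll":0},{"travel":[-44,70,-155],"roll":0},{"travel":[-44,70,-155],"roll":0}]' 1
python3 snap.py wrist w6
```

```text
[688.4 -90.4 136. ] [689.3 -90.2  70. ]
t: 10.75
eef_pos: [491.3, -26.6, 69.7]
tcp_rot: [-0.177, 1.569, -0.129]
ft_force: [-0.3, -0.4, 0.4]
opening: 0.384
10.8 [491.2 -26.6  69.8] [ 0.25 -0.13 -0.46] 0.342
```

View pics/w6.png

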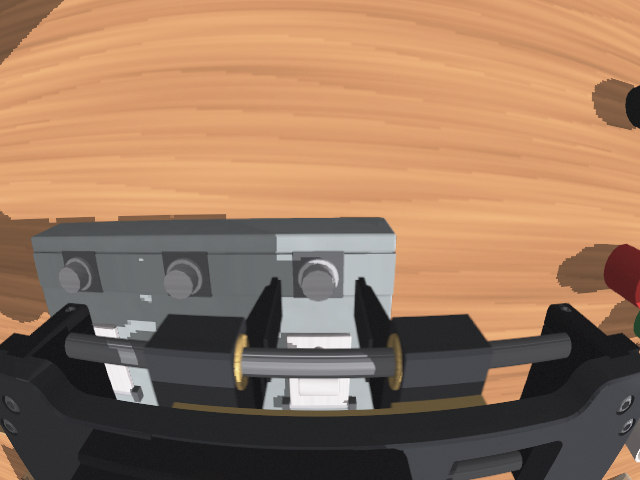

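```bash
python3 -m handwheel '[{"travel":[0,0,0],"roll":0},{"travel":[0,0,0],"roll":0},{"travel":[0,0,0],"roll":0},{"travel":[0,0,0],"roll":0},{"travel":[0,0,-5],"roll":0},{"travel":[0,0,-9],"roll":0},{"travel":[0,0,-11],"roll":0},{"travel":[0,0,-11],"roll":0}]'
python3 -m handwheel '[{"travel":[0,0,-1],"roll":0},{"travel":[0,0,-1],"roll":0},{"travel":[0,0,-1],"roll":0}]'
python3 -m handwheel '[{"travel":[0,0,-1],"roll":0},{"travel":[0,0,-1],"roll":0},{"travel":[0,0,-1],"roll":0}]'
python3 -m handwheel '[{"travel":[0,0,-1],"roll":0},{"travel":[0,0,-1],"roll":0},{"travel":[0,0,-1],"roll":0}]'
```

```text
t: 11.6
eef_pos: [489.9, -26.4, 57.1]
tcp_rot: [2.819, 1.57, 2.867]
ft_force: [0.2, -0.1, 0.4]
opening: 0.004
t: 11.9
eef_pos: [490.2, -26.5, 56.6]
tcp_rot: [0.666, 1.571, 0.714]
ft_force: [-0.1, -0.2, -0.2]
opening: 0.008
t: 12.2
eef_pos: [490.3, -26.5, 55.9]
tcp_rot: [-0.084, 1.57, -0.036]
ft_force: [-1.4, 0.5, 5.8]
opening: 0.004
t: 12.5
eef_pos: [490.4, -26.5, 55.8]
tcp_rot: [-0.193, 1.569, -0.145]
ft_force: [-4.1, 0.3, 19.5]
opening: 0.002
```

```bash
python3 -m handwheel '[{"travel":[0,0,10],"roll":0},{"travel":[0,0,16],"roll":0},{"travel":[2,-40,16],"roll":0},{"travel":[4.6,-79.5,16],"roll":0},{"travel":[4.6,-79.5,12],"roll":0},{"travel":[4.6,-79.5,6],"roll":0},{"travel":[4.6,-79.5,3],"roll":0},{"travel":[4.6,-79.5,3],"roll":0}]'
python3 -m handwheel '[{"travel":[0,0,-1],"roll":0},{"travel":[0,0,-2],"roll":0},{"travel":[0,0,-2],"roll":0}]'
python3 -m handwheel '[{"travel":[0,0,-1],"roll":0},{"travel":[0,0,-1],"roll":0},{"travel":[0,0,-1],"roll":0}]'
```

```text
t: 13.3
eef_pos: [494.4, -105.0, 57.0]
tcp_rot: [2.66, 1.569, 2.708]
ft_force: [0.4, 0.4, -0.3]
opening: 0.001
t: 13.6
eef_pos: [494.8, -105.6, 55.6]
tcp_rot: [0.537, 1.571, 0.586]
ft_force: [0.8, 0.5, -0.5]
opening: 0.006
t: 13.9
eef_pos: [494.8, -106.0, 54.6]
tcp_rot: [0.245, 1.571, 0.292]
ft_force: [-0.3, 0.6, 0.8]
opening: 0.003
```

```bash
python3 -m handwheel '[{"travel":[0,0,-1],"roll":0},{"travel":[0,0,-2],"roll":0},{"travel":[0,0,-2],"roll":0},{"travel":[0,0,-2],"roll":0}]'
```

```text
t: 14.3
eef_pos: [494.7, -106.0, 52.5]
tcp_rot: [2.729, 1.571, 2.777]
ft_force: [0.4, -0.6, 0.5]
opening: 0.005
```

```bash
python3 -m handwheel '[{"travel":[0,0,-1],"roll":0},{"travel":[0,0,-1],"roll":0},{"travel":[0,0,-1],"roll":0}]'
```

```text
t: 14.6
eef_pos: [494.7, -106.0, 51.5]
tcp_rot: [2.159, 1.571, 2.207]
ft_force: [0.6, -0.9, -0.4]
opening: 0.004
```

```bash
python3 -m handwheel '[{"travel":[0,0,-1],"roll":0},{"travel":[0,0,-1],"roll":0},{"travel":[0,0,-1],"roll":0}]'; python3 -m handwheel '[{"travel":[0,0,-1],"roll":0},{"travel":[0,0,-1],"roll":0},{"travel":[0,0,-1],"roll":0}]'
```

```text
t: 14.9
eef_pos: [494.8, -106.0, 51.2]
tcp_rot: [-0.257, 1.57, -0.209]
ft_force: [-2.6, 0.0, 11.0]
opening: 0.003
t: 15.2
eef_pos: [494.9, -106.0, 51.0]
tcp_rot: [-0.37, 1.57, -0.322]
ft_force: [-5.4, 1.9, 24.7]
opening: 0.004
```

```bash
python3 -m handwheel '[{"travel":[0,0,10],"roll":0},{"travel":[0,0,40],"roll":0},{"travel":[0,0,70],"roll":0},{"travel":[15,1,80],"roll":0.5},{"travel":[35,2,80],"roll":0.5},{"travel":[50,3,80],"roll":0.5},{"travel":[50,3,80],"roll":0.5},{"travel":[50,3,80],"roll":0.5}]' 0
python3 snap.py wrist w7; python3 snap.py side s7
python3 -c "
import cv2
a=cv2.imread('pics/s7.png')[120:270,220:370];cv2.imwrite('pics/s7z.png',cv2.resize(a,None,fx=4,fy=4))"
```

```text
t: 16.0
eef_pos: [544.1, -102.8, 129.3]
tcp_rot: [2.727, 1.57, 2.784]
ft_force: [0.5, -0.1, 0.3]
opening: 0.497
16.05 [ 543.9 -102.8  129.3] [ 0.11 -0.26 -0.76] 0.497
16.1 [ 543.9 -102.9  129.4] [0.21 0.28 0.16] 0.498
```

View pics/w7.png

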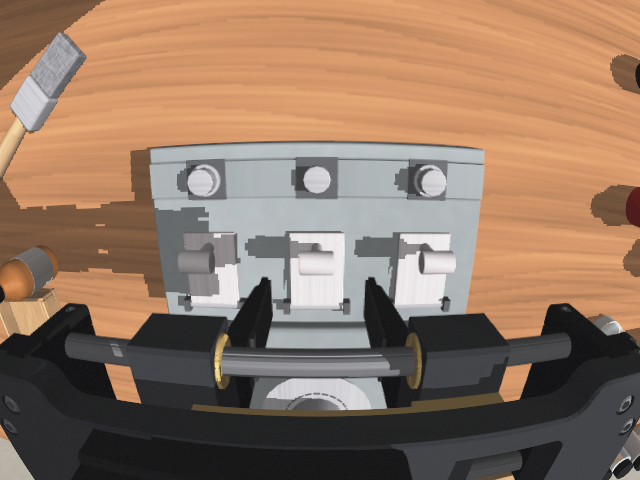

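View pics/s7z.png

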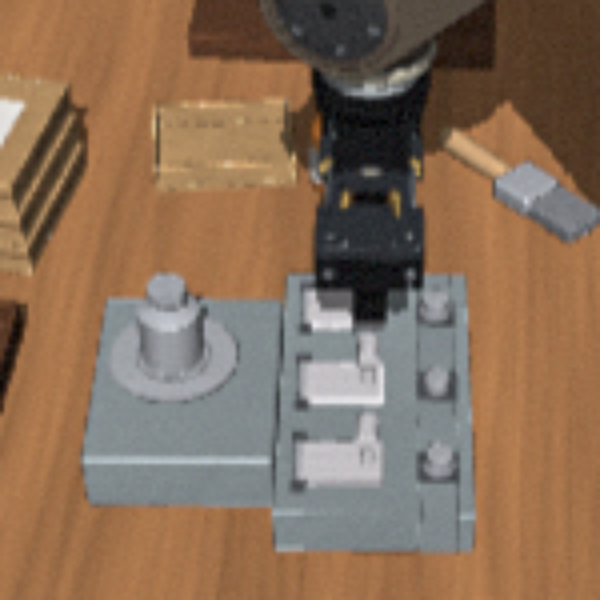

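```bash
python3 - <<'E'
from h import *
import pickle
P=pickle.load(open('pics/w7.pkl','rb'))
print(onz('wrist',316,261,79,P).round(1),proj('wrist',[544.9,-103,76],P).round(1))
E
python3 -m handwheel '[{"travel":[1,0,-25],"roll":0},{"travel":[1,0,-45],"roll":0},{"travel":[1,0,-60],"roll":0},{"travel":[1,0,-70],"roll":0},{"travel":[1,0,-72],"roll":0},{"travel":[1,0,-72],"roll":0}]'
```

```text
[ 542.8 -104.1   79. ] [317.5 262.5]
t: 16.7
eef_pos: [545.7, -103.0, 57.7]
tcp_rot: [2.311, 1.571, 2.367]
ft_force: [0.4, -0.9, 0.1]
opening: 0.498
```

```bash
python3 -m handwheel '[{"travel":[0,0,0],"roll":0},{"travel":[0,0,0],"roll":0},{"travel":[0,0,0],"roll":0},{"travel":[0,0,0],"roll":0},{"travel":[0,0,0],"roll":0},{"travel":[0,0,0],"roll":0},{"travel":[0,0,0],"roll":0}]' 1
```

```text
t: 17.4
eef_pos: [545.9, -103.5, 57.9]
tcp_rot: [-0.871, 1.57, -0.815]
ft_force: [-1.6, -4.9, 2.7]
opening: 0.227
```

```bash
python3 -m handwheel '[{"travel":[1.5,0,2.2],"roll":0},{"travel":[3.1,0.2,4.1],"roll":0},{"travel":[6.4,0.4,7.8],"roll":0},{"travel":[10.2,0.6,11.3],"roll":0},{"travel":[14.2,0.8,14.4],"roll":0},{"travel":[18.5,1,17.2],"roll":0},{"travel":[22.9,1.3,19.6],"roll":0},{"travel":[22.9,1.3,19.6],"roll":0}]'
```

```text
t: 18.2
eef_pos: [568.4, -102.2, 77.0]
tcp_rot: [-2.856, 1.569, -2.8]
ft_force: [-1.6, -6.9, -1.6]
opening: 0.229
```

```bash
python3 -m handwheel '[{"travel":[4.7,0.3,1.9],"roll":0},{"travel":[9.5,0.5,3.5],"roll":0},{"travel":[14.5,0.8,4.6],"roll":0},{"travel":[19.5,1.1,5.4],"roll":0},{"travel":[24,1.3,5.6],"roll":0},{"travel":[27,1.5,5.6],"roll":0},{"travel":[27,1.5,5.6],"roll":0},{"travel":[27,1.5,5.6],"roll":0}]'
python3 snap.py wrist w8; python3 snap.py side s8; python3 snap.py scene c8
python3 -c "
import cv2
a=cv2.imread('pics/s8.png')[120:270,220:370];cv2.imwrite('pics/s8z.png',cv2.resize(a,None,fx=4,fy=4))
a=cv2.imread('pics/c8.png')[190:310,180:340];cv2.imwrite('pics/c8z.png',cv2.resize(a,None,fx=5,fy=5))"
```

```text
t: 19.0
eef_pos: [595.4, -100.8, 83.1]
tcp_rot: [-2.274, 1.57, -2.217]
ft_force: [-3.0, -6.2, 3.9]
opening: 0.229
19.05 [ 595.3 -100.8   83. ] [-2.61 -6.41  2.55] 0.228
19.1 [ 595.3 -100.8   83.1] [-3.72 -5.73  3.9 ] 0.226
19.15 [ 595.3 -100.8   83.1] [-2.43 -5.53  3.41] 0.229
```

View pics/w8.png

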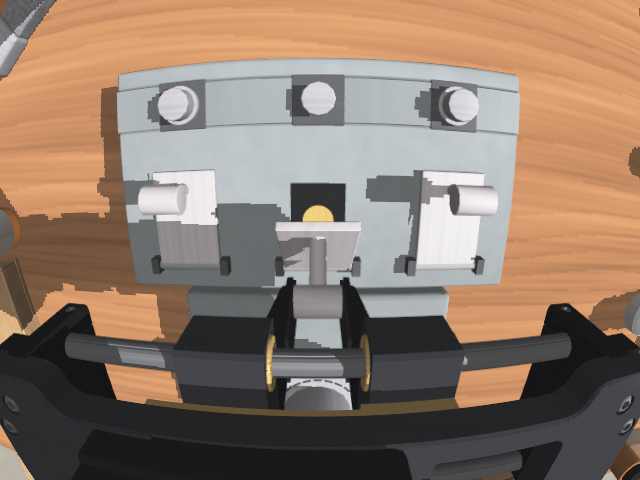

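View pics/s8z.png

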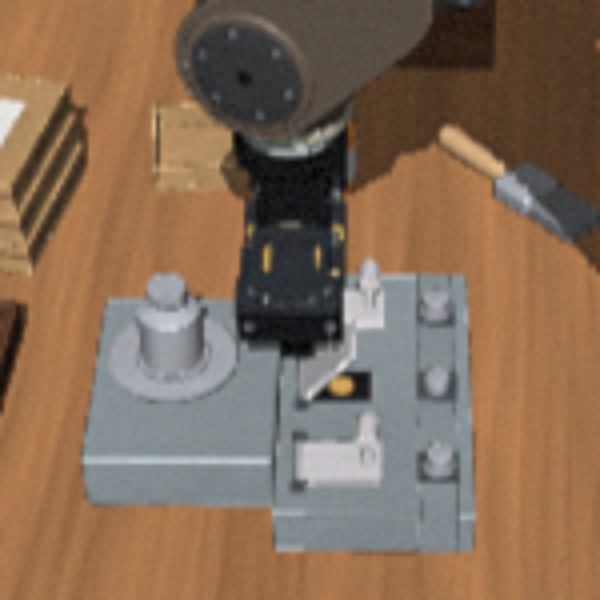

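View pics/c8z.png

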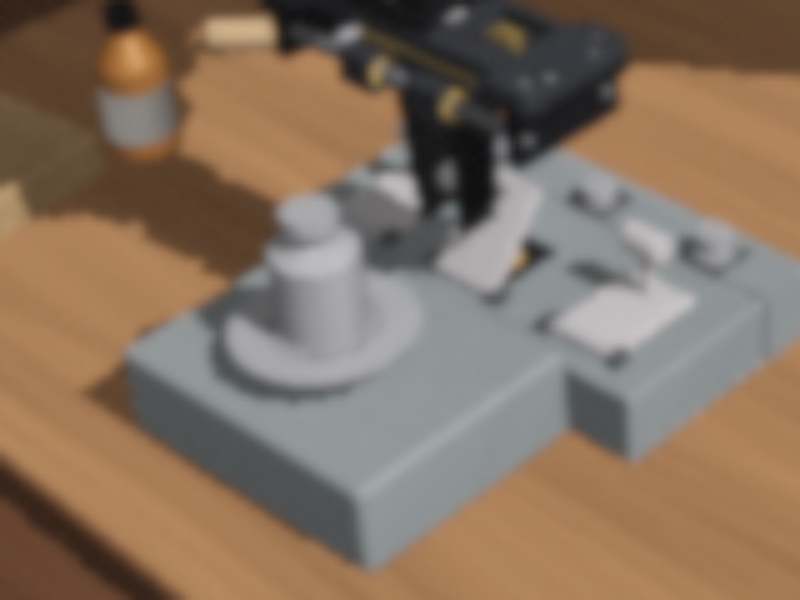

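```bash
python3 -c "
from cell import env,job
print(job.job_done()); s=env.state();print(s['t'],s['eef_pos'],s['ft_force'],s['opening'])"
```

```text
the job is handed in; nothing more can be done
None
the job is handed in; nothing more can be done
```

I handed the job in at about 19 s of the 58 s allowed, with the gripper still holding the middle cap open. The hand-in gave no verdict.

- **Weight:** I stood the large steel weight upright on the pan and released it. In the side and scene views taken right after release, it was about 1–3 mm from the pan's centre. It stood the same way in the last pictures.
- **Loose bolt:** With the weight on, I tapped the left bolt first. It stopped at 56 mm above the table and held about 20 N, so it is tight. The middle bolt sank to 51 mm, about 5 mm, and then held about 25 N, so it is the loose one. I did not tap the right bolt.
- **Cap:** I gripped the middle cap's knob by its flat ends and swung it open by about 1.0 rad, as estimated from the tool's travel of about 50 mm back and 25 mm up. The opening still read about 22 mm, the knob's length. The last pictures show the locknut uncovered and the other two caps shut.

**Disagreements:**
- The middle bolt sank with almost no measured force, below the stated 2.5 N. The firm stop at 5 mm and the picture both confirm it is down.
- The side and scene cameras disagreed by about 4 mm on where the pan is, but each showed the weight close to its centre.
- A sideways force of about 6 N remained on the wrist while holding the cap.

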